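# Push the dish carriage along its rail into the marked station

### The job

Bring the petri dish to the inspection station, the one whose post carries the flat rectangular plate: with the fingertips, gently push the dish carriage along its rail by the outer face of its upright tab until its spring pin drops into that station's notch, and stop there without pushing it out past the notch. The station with the round ball on its post is not wanted; if it comes first, push on through its notch. Do not touch or lift the dish, keep it lying in its pocket, and leave the white jar and the dropper bottle near the rail's left end where they stand; finish with the hand clear.

Things in the scene. Friction and masses are not known exactly. Their poses are not given: they have to be found in the camera images.
- rail: Straight aluminium rail, 396 mm long, 50 mm wide, top at 24 mm above the worktop (end plates to 30 mm), fixed on the worktop. Origin: centre of its underside. Its y axis runs along the rail; the carriage can only be pushed towards +y from its start, about to the robot's left.
- carriage (a joint): Travel of the carriage along the rail in m: 0 at its start near the rail's right-hand end, growing towards rail +y, end stop at 0.24. About 0.6 N of friction; it stays where it is left. The nearer notch lies at 40 to 115 mm of travel, the farther one at 140 to 215 mm.
- tab_face (a point): Centre of the outer (rail -y) face of the carriage's black upright tab: push here towards rail +y. Tab 90 mm wide across the rail, 10 mm thick, 30 to 84 mm above the worktop; this point is at 60 mm. The space behind the face is open down to the rail's top (24 mm). Moves with the carriage; axes as the rail's.
- index (a point): Foot of the carriage's spring pin (small roller), on an outrigger at its far side (56 mm to rail +x of the centre line, 51 mm ahead of tab_face along the rail), 22 mm above the worktop. Moves with the carriage; axes as the rail's. The pin rides over two dowels at each station and rests in the notch between them.
- plate_notch (a point): Notch centre of the WANTED station: clamp block at the rail's far side, two dowels 13 mm apart, post with a flat plate (40x28 mm, top at 97 mm). Home = index here. The pin meets a dowel 12 mm before; push rises to 6-10 N, fades, and about 6 mm before the carriage springs ahead into the notch by itself (play 1 mm either way). Leaving takes 6-10 N again. Fixed; axes as the rail's.
- ball_notch (a point): Centre of the notch of the other station, built the same with the same feel, but with a round ball (22 mm) on its post, up to 94 mm above the worktop. It may stand nearer or farther along the travel than the plate station. Fixed during a run.
- dish_mid (a point): Centre, half-way up, of the loose petri dish (59 mm across, 14 mm high) lying in the carriage's square pocket (walls 8 mm high, bottom 34 mm above the worktop), just ahead of the tab. Only rides along.
- jar: White plastic jar, 48 mm across, 65 mm high, loose, standing on the robot's side of the rail's left end. Origin: centre of its underside.
- dropper: Small dropper bottle, 25 mm across, 70 mm high, loose bystander beyond the rail's left end. Origin: centre of its underside.
Mind the look-alikes: they are no part of the job. Of the things like the part that bears dish_mid, leave any that is red; of the rest the smaller one is meant.

How it is judged:
At the end, for the whole second after the job is handed in: The carriage's pin lies in the notch of the station with the rectangular plate (within 3 mm along the rail) and is at rest, with the dish lying flat in its pocket (y of index in the frame of plate_notch between -0.003 and 0.003 m and velocity of joint carriage between -0.005 and 0.005 m/s and distance between dish_mid and index below 0.068 m and angle between dish_mid's own z axis and vertical below 0.1 rad); the robot touches nothing.
It fails at once if the carriage is pushed past the wanted notch (more than 10 mm beyond it) (y of index in the frame of plate_notch above 0.01 m).
It fails at once if the carriage is pushed harder than 25 N (contact force between the arm and carriage above 25 N).
It fails at once if the robot touches the dish (contact force between any of the arm, the fingers and dish above 0.3 N).
It fails at once if the dish is lifted out of its pocket (height (world z) of dish_mid above 0.05 m).
It fails at once if the jar or the dropper bottle is moved by more than 20 mm (distance of any of jar, dropper from where it was at the start of the episode above 0.02 m).
It also fails if it takes over 45 s, if anything falls off the work surface, if the arm or the gripper's body presses on something with over 40 N, if the wrist force passes 120 N, or if a joint passes its speed limit or range.

### The arm

A 7-joint arm with a two-finger parallel gripper is mounted at the origin on the work surface; the furniture and walls round the work are solid. World frame = base frame: x ahead of the robot, y to its left, z up, the work surface at z = 0. Lengths are in m, angles in rad, forces in N, time in s.
With the tool pointing down it reaches from about 0.35 to 0.9 m from the base axis. Payload 19.9 kg.
Tool frame: the origin (TCP) lies at the very end of the fingers, on their centre line; the grasp point (between the pads) lies 19 mm behind it; z points along the fingers, y is the line along which they close (so a half turn about z gives the same grasp; the last joint's range is limited). The gripper opens to 85 mm and grips with 20 to 120 N. Pads are 22 mm wide; open, the fingers measure 114 mm over their backs; the gripper's body (76 mm by 85 mm) begins 54 mm behind the grasp point. The pads swing forward as they close: fully open they stand 13 mm farther back than shut.
Start: joints at [1.274, 0.417, -0.01, 1.614, 0.005, 1.111, -0.053], TCP at [0.158, -0.605, 0.231] pointing down, gripper open.
Joint ranges: [-2.81, 2.81], [-0.39, 2.02], [-1.27, 1.25], [0.06, 2.57], [-1.19, 4.33], [0.19, 2], [-2.82, 2.82]. Speed limits (rad/s): [1.89, 1.89, 2.39, 2.39, 3.01, 3.01, 3.01].

### API

Orientations are given as a unit quaternion [x, y, z, w].
In Python, from station import status, optics, job gives the robot as it stands.
- The arm moves only by the shell command python3 -m pendant 'ROWS' [FORCE]. ROWS is JSON, a list of rows, each a list of 3 entries, a list of its own where there are three numbers: the turn, a rotation vector about the tool's x, y, z as a fraction of full scale, then the shift along the tool's x, y, z as a fraction of full scale, then the opening, from 0 (shut) to 1 (fully open). In form: [[[ax, ay, az], [dx, dy, dz], gripper], ...]. A call has exactly 10 rows; each row shifts and turns the commanded pose from where the row before left it, along the tool's axes as they then stand; what a row does not reach is not made up. Full scale, the value 1, is 0.05 m for a shift and 0.1 rad for a turn. A row lasts 1/10 s, in which the tool goes at most 50 mm and 8.59 degrees, less where a joint would pass 70% of its speed; a pose out of reach is approached as far as the arm can. A call with a number of a shift or a turn outside -1 to 1 is refused whole. A call with a gripper value outside its range is refused whole. The fingers move at their own pace and stop on an object; FORCE is the grip in N (left out, the last holds). Time passes only in rows, so rows that do not move let the fingers close, or fill a call up. It gives the time, the measured TCP pose, the force, the opening and the grip force at its end, in the units of the state.
- status.observe(): the state, without advancing time (a new reading comes with each control period).
- optics.snapshot(name): name is "scene" or "top"; returns a dict with "pixels" (480x640x3 uint8, red, green, blue), "mtx" (3x3 intrinsics, pixels), "dist_coeffs" ([k1, k2, p1, p2, k3] as OpenCV has them; the pictures are not rectified), "eye" and "orientation" of the camera in the world. Camera axes: x right, y up, looking along -z (the intrinsics and any distortion apply to the point x, -y, -z); pixel columns grow to the right and rows downward; lengths in m; the calibration is good to about 2 mm. A picture is of the moment at which its call begins. There is no depth.
- job.sign_off(): hands the job in; it is judged then, once.
The state is a dict: "clock": time; "joint_positions": joint angles; "qvel": joint speeds; "tau": joint torques, N m; "eef_pos": TCP position; "orientation": TCP orientation; "contact_force": force on the tool from outside, world axes, zero at the start; "wrist_torque": the same for the moment, N m; "gripper_width": opening from 0.0 (shut) to 1.0 (fully open); "finger_force": force on a finger pad.
Only numpy, scipy, OpenCV 4.12 (cv2) and the standard library are available. Lean on these libraries where they do the work, as an engineer would, in place of code of your own. Each camera call takes 0.05 s, during which the arm holds its last target. There are 200 camera calls.

## Working session

There is one attempt and no reset: what is moved stays moved. The work goes in short steps, Python scripts to look and compute and a shell command to move; the robot and the scene stay as the last step left them, time stands still between calls to the robot, and variables do not carry over. Pictures are saved under pics/ and viewed, at most 10 in all, crops included, and the job is handed in when it is done.

```bash
mkdir -p pics; cat > h.py <<'E'
import numpy as np, cv2
from scipy.spatial.transform import Rotation as R
from station import status, optics, job
def snap(n,f):
    s=optics.snapshot(n); cv2.imwrite(f,s["pixels"][:,:,::-1]); 
    np.savez(f[:-4]+'.npz',**{k:np.array(v) for k,v in s.items()}); return s
def load(f): return dict(np.load(f))
def _R(s):
    o=np.array(s["orientation"]); return o if o.shape==(3,3) else R.from_quat(o).as_matrix()
def ray(s,px):
    u=cv2.undistortPoints(np.array([[px]],float),np.array(s["mtx"]),np.array(s["dist_coeffs"]))[0,0]
    return _R(s)@np.array([u[0],-u[1],-1])
def at_z(s,px,z):
    d=ray(s,px); e=np.array(s["eye"]); return e+d*(z-e[2])/d[2]
def proj(s,p):
    c=_R(s).T@(np.array(p)-np.array(s["eye"])); c=np.array([c[0],-c[1],-c[2]])
    return cv2.projectPoints(c[None],np.zeros(3),np.zeros(3),np.array(s["mtx"]),np.array(s["dist_coeffs"]))[0][0,0]
E
python3 - <<'E'
from h import *
for n in("scene","top"):
    s=snap(n,f"pics/{n}0.png"); print(n,s["eye"],s["orientation"],s["mtx"])
print(status.observe())
E
```

```text
scene [ 0.20627713 -0.33803092  0.74279449] [ 0.30463242 -0.08181028 -0.27368968  0.90862541] [[518.22805384   0.         314.8921706 ]
 [  0.         518.22805384 240.02940416]
 [  0.           0.           1.        ]]
top [0.30228406 0.11816033 0.91944951] [-0.07163266  0.08652979  0.75443979 -0.64668537] [[434.41166233   0.         319.69947271]
 [  0.         434.41166233 242.16430554]
 [  0.           0.           1.        ]]
{'clock': 0.1, 'joint_positions': array([ 1.27446877,  0.41791707, -0.01030191,  1.61411912,  0.00469475,
        1.11069603, -0.05300251]), 'qvel': array([-2.36206950e-03, -9.96169126e-04, -3.90410102e-04, -2.70200967e-05,
       -8.36711993e-04,  7.87340630e-04, -2.24562205e-04]), 'tau': array([ 1.99118091e-03, -8.65817285e+01,  6.79781064e-01, -4.35633767e+01,
        1.91233068e-02,  4.86709308e-03,  1.37453744e-04]), 'eef_pos': array([ 0.15746136, -0.60451326,  0.23071893]), 'orientation': array([ 9.91893548e-01,  1.27070370e-01, -1.11472816e-04, -5.46639404e-04]), 'contact_force': array([ 0.42188298, -0.0747449 ,  0.96189757]), 'wrist_torque': array([ 0.04739756,  0.02900072, -0.04588208]), 'finger_force': 0.0, 'gripper_width': 1.0038894030916294}
```

View pics/scene0.png

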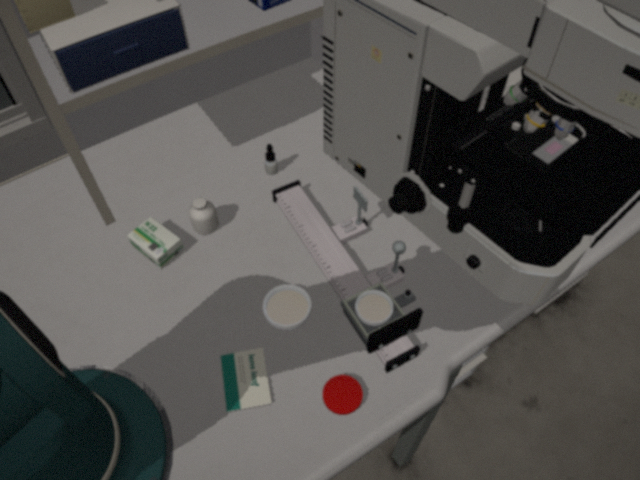

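View pics/top0.png

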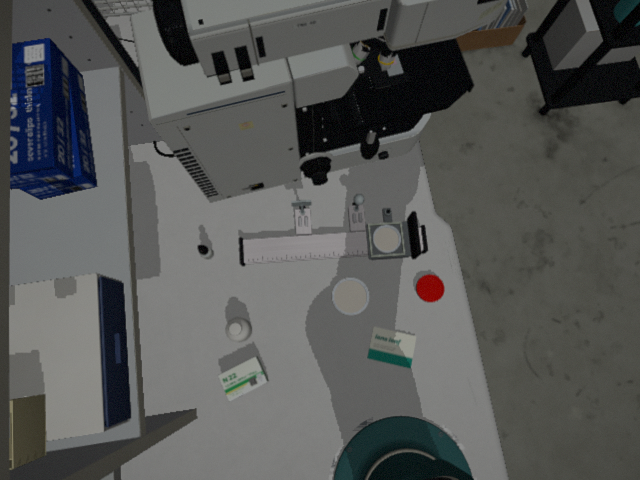

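The scene shows the following:
- **Dishes:** three in all. The carriage dish is at scene (374,307) / top (386,239), a larger white one lies on the table at (288,306), and a red one is at (343,395). The smaller non-red one in the carriage pocket is the one meant.
- **Stations:** the ball station at scene (399,248) comes first. The plate station at scene (360,195) is farther.

I'll confirm this in enlarged crops.

```bash
python3 - <<'E'
from h import *
a=cv2.imread('pics/top0.png')[180:280,225:440]; b=cv2.imread('pics/scene0.png')[170:380,260:440]
cv2.imwrite('pics/ct.png',cv2.resize(a,(774,360),interpolation=cv2.INTER_CUBIC))
cv2.imwrite('pics/cs.png',cv2.resize(b,None,fx=2.8,fy=2.8,interpolation=cv2.INTER_CUBIC))
s=load('pics/top0.npz')
for n,p,z in[('Lend',(242,251),.03),('tabtop',(413,235),.084),('dish',(386,239),.042),('big',(350,296),.01),('jar',(237,329),.065)]: print(n,at_z(s,p,z).round(3))
E
```

```text
Lend [0.509 0.247 0.03 ]
tabtop [ 0.477 -0.099  0.084]
dish [ 0.486 -0.053  0.042]
big [0.384 0.038 0.01 ]
jar [0.35  0.269 0.065]
```

View pics/ct.png

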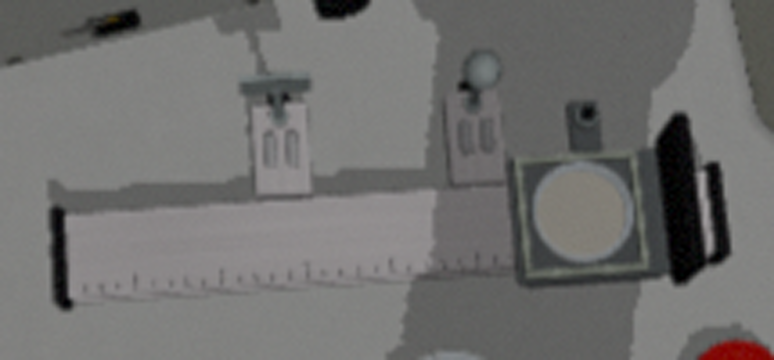

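View pics/cs.png

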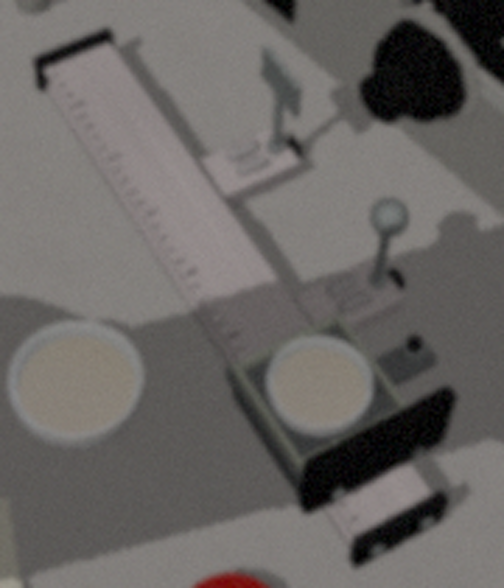

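The crops confirm it. In the top crop the plate station's dowels are at (269,150) and (293,148), and the ball station's at (466,137) and (487,136). The smaller dish is in the carriage with the black tab at (680,200). The rail end plates are at (62,258) and (719,213).

```bash
python3 - <<'E'
from h import *
s=load('pics/top0.npz'); sc=load('pics/scene0.npz')
T=lambda u,v,z: at_z(s,(225+u/3.6,180+v/3.6),z)
S=lambda u,v,z: at_z(sc,(260+u/2.8,170+v/2.8),z)
L=T(62,258,.03);Rr=T(719,213,.03);ax=(L-Rr)/np.linalg.norm(L-Rr); print('rail',L,Rr,np.linalg.norm(L-Rr),'axis',ax, 'scene ends',S(76,55,.03),S(400,520,.03))
c=(L+Rr)/2; c[2]=0; px=np.array([ax[1],-ax[0],0])
f=lambda p:((p-c)@px,(p-c)@ax)
print('yaw of rail x',np.arctan2(px[1],px[0]),'c',c)
for n,p in dict(plate=T(281,149,.022),ball=T(477,136.5,.022),plateS=S(252,155,.022),ballS=S(352,293,.022),tabtop_a=T(679,117,.084),tabtop_b=T(684,279,.084),tabS_l=S(304,462,.084),tabS_r=S(452,393,.084),pin=T(588,113,.03),pinS=S(413,344,.03),dish=T(582,212,.048),dishS=S(319,384,.048)).items(): print(n,p.round(4),'rail xy',np.round(f(p),4))
o=status.observe(); print(R.from_quat(o['orientation']).as_matrix().round(3))
E
```

```text
rail [0.50758466 0.24670111 0.03      ] [ 0.47568109 -0.13622667  0.03      ] 0.38425449811594686 axis [0.08302717 0.99654728 0.        ] scene ends [0.50812174 0.24126455 0.03      ] [ 0.47802227 -0.13649917  0.03      ]
yaw of rail x -0.08312286359825374 c [0.49163288 0.05523722 0.        ]
plate [0.5554 0.1115 0.022 ] rail xy [0.0589 0.0614]
ball [ 0.5453 -0.0052  0.022 ] rail xy [ 0.0585 -0.0558]
plateS [0.5595 0.1122 0.022 ] rail xy [0.0629 0.0624]
ballS [ 0.5482 -0.0054  0.022 ] rail xy [ 0.0614 -0.0557]
tabtop_a [ 0.5225 -0.1101  0.084 ] rail xy [ 0.0445 -0.1622]
tabtop_b [ 0.4319 -0.0943  0.084 ] rail xy [-0.0471 -0.1539]
tabS_l [ 0.4372 -0.1003  0.084 ] rail xy [-0.0413 -0.1595]
tabS_r [ 0.5239 -0.1116  0.084 ] rail xy [ 0.046  -0.1635]
pin [ 0.5474 -0.0718  0.03  ] rail xy [ 0.0661 -0.122 ]
pinS [ 0.552 -0.056  0.03 ] rail xy [ 0.0694 -0.1058]
dish [ 0.4847 -0.0534  0.048 ] rail xy [ 0.0022 -0.1088]
dishS [ 0.4847 -0.0541  0.048 ] rail xy [ 0.0021 -0.1096]
[[ 0.968  0.252 -0.   ]
 [ 0.252 -0.968  0.001]
 [-0.    -0.001 -1.   ]]
```

```bash
python3 -m pendant '[[[0,0,0],[0.42,-0.37,0],0],[[0,0,0],[0.42,-0.37,0],0],[[0,0,0],[0.42,-0.37,0],0],[[0,0,0],[0.42,-0.37,0],0],[[0,0,0],[0.42,-0.37,0],0],[[0,0,0],[0.42,-0.37,0],0],[[0,0,0],[0.42,-0.37,0],0],[[0,0,0],[0.42,-0.37,0],0],[[0,0,0],[0.42,-0.37,0],0],[[0,0,0],[0.42,-0.37,0],0]]'
python3 -m pendant '[[[0,0,-1],[0,0,0],0],[[0,0,-1],[0,0,0],0],[[0,0,-1],[0,0,0],0],[[0,0,-1],[0,0,0],0],[[0,0,-1],[0,0,0],0],[[0,0,-1],[0,0,0],0],[[0,0,-1],[0,0,0],0],[[0,0,-1],[0,0,0],0],[[0,0,-1],[0,0,0],0],[[0,0,-1],[0,0,0],0]]'
python3 - <<'E'
from h import *
o=status.observe(); M=R.from_quat(o['orientation']).as_matrix(); print(M.round(3),np.arctan2(M[1,0],M[0,0]),o['eef_pos'])
E
```

```text
clock: 1.1
eef_pos: [0.3145, -0.3717, 0.2311]
orientation: [0.992, 0.127, -0.0, -0.0]
contact_force: [-0.7, -0.3, -0.5]
gripper_width: 0.001
finger_force: 0.0
clock: 2.1
eef_pos: [0.314, -0.3727, 0.2311]
orientation: [0.808, 0.589, -0.0, -0.0]
contact_force: [0.4, 1.0, 0.3]
gripper_width: 0.0
finger_force: 0.0
[[ 0.307  0.952 -0.   ]
 [ 0.952 -0.307  0.   ]
 [ 0.    -0.001 -1.   ]] 1.2589692134016068 [ 0.31397541 -0.37271543  0.2310573 ]
```

```bash
python3 -m pendant '[[[0,0,-0.76],[0,0,0],0],[[0,0,-0.76],[0,0,0],0],[[0,0,-0.76],[0,0,0],0],[[0,0,0],[0.65,0.4,0],0],[[0,0,0],[0.65,0.4,0],0],[[0,0,0],[0.65,0.4,0],0],[[0,0,0],[0.65,0.4,0],0],[[0,0,0],[0.65,0.4,0],0],[[0,0,0],[0.65,0.4,0],0],[[0,0,0],[0.65,0.4,0],0]]' 
python3 -m pendant '[[[0,0,0],[0,0,0.5],0],[[0,0,0],[0,0,0.5],0],[[0,0,0],[0,0,0.5],0],[[0,0,0],[0,0,0.5],0],[[0,0,0],[0,0,0.5],0],[[0,0,0],[0,0,0.4],0],[[0,0,0],[0,0,0.3],0],[[0,0,0],[0,0,0],0],[[0,0,0],[0,0,0],0],[[0,0,0],[0,0,0],0]]' 
python3 - <<'E'
from h import *
s=snap('top','pics/top1.png'); b=snap('scene','pics/scene1.png')
a=cv2.imread('pics/top1.png')[150:280,290:450]; b=cv2.imread('pics/scene1.png')[230:400,310:470]
cv2.imwrite('pics/c1.png',np.hstack([cv2.resize(a,(390,317)),cv2.resize(b,(390,414))[:317*0+414][:317]]) if 0 else np.hstack([cv2.resize(a,(400,325),interpolation=2),cv2.resize(b,(400,425),interpolation=2)[100:]]))
E
```

```text
clock: 3.1
eef_pos: [0.4741, -0.1572, 0.2312]
orientation: [0.738, 0.675, -0.0, -0.0]
contact_force: [0.1, -1.5, -0.1]
gripper_width: 0.0
finger_force: 0.0
clock: 4.1
eef_pos: [0.474, -0.1586, 0.0721]
orientation: [0.738, 0.675, 0.0, 0.0]
contact_force: [0.2, 0.5, 0.1]
gripper_width: -0.001
finger_force: 0.0
```

View pics/c1.png

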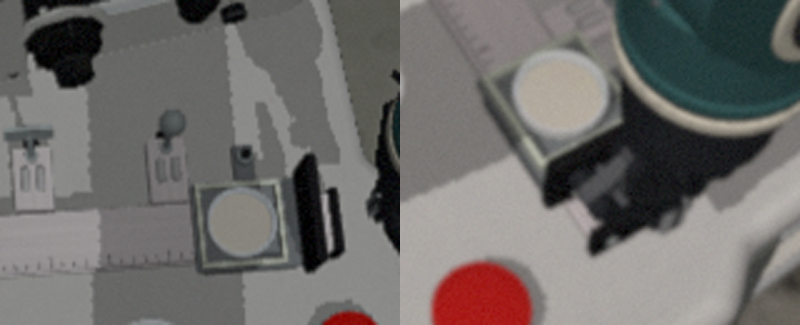

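Top view: the hand is behind the tab, and the dish is untouched in its pocket at crop (242,222). Scene view: the closed fingers at (605,190) stand centred behind the tab's outer face.

```bash
python3 -m pendant '[[[0,0,0],[0,0,0.24],0],[[0,0,0],[0,0,0.24],0],[[0,0,0],[0.12,0,0],0],[[0,0,0],[0.12,0,0],0],[[0,0,0],[0.12,0,0],0],[[0,0,0],[0.12,0,0],0],[[0,0,0],[0.06,0,0],0],[[0,0,0],[0.04,0,0],0],[[0,0,0],[0.04,0,0],0],[[0,0,0],[0.04,0,0],0]]' 
python3 -m pendant '[[[0,0,0],[0.06,0,0],0],[[0,0,0],[0.06,0,0],0],[[0,0,0],[0.06,0,0],0],[[0,0,0],[0.06,0,0],0],[[0,0,0],[0.06,0,0],0],[[0,0,0],[0.06,0,0],0],[[0,0,0],[0.06,0,0],0],[[0,0,0],[0.06,0,0],0],[[0,0,0],[0.06,0,0],0],[[0,0,0],[0.06,0,0],0]]'
```

```text
clock: 5.2
eef_pos: [0.4765, -0.1257, 0.0473]
orientation: [0.738, 0.675, 0.0, 0.0]
contact_force: [-0.2, -0.1, -0.3]
gripper_width: 0.002
finger_force: 0.0
clock: 6.2
eef_pos: [0.4791, -0.0955, 0.0473]
orientation: [0.738, 0.675, -0.0, -0.0]
contact_force: [-0.9, -1.6, 1.1]
gripper_width: -0.002
finger_force: 0.4
```

```bash
python3 -m pendant '[[[0,0,0],[0.04,0,0],0],[[0,0,0],[0.04,0,0],0],[[0,0,0],[0.04,0,0],0],[[0,0,0],[0.04,0,0],0],[[0,0,0],[0.04,0,0],0],[[0,0,0],[0.04,0,0],0],[[0,0,0],[0.04,0,0],0],[[0,0,0],[0.04,0,0],0],[[0,0,0],[0.04,0,0],0],[[0,0,0],[0.04,0,0],0]]' 
python3 - <<'E'
from h import *
s=snap('top','pics/top2.png'); a=s["pixels"][150:280,230:450,::-1]
cv2.imwrite('pics/c2.png',cv2.resize(a,(770,455),interpolation=2))
E
python3 -m pendant '[[[0,0,0],[0.03,0,0],0],[[0,0,0],[0.03,0,0],0],[[0,0,0],[0.03,0,0],0],[[0,0,0],[0.03,0,0],0],[[0,0,0],[0,0,0],0],[[0,0,0],[0,0,0],0],[[0,0,0],[0,0,0],0],[[0,0,0],[0,0,0],0],[[0,0,0],[0,0,0],0],[[0,0,0],[0,0,0],0]]'
```

```text
clock: 7.2
eef_pos: [0.4809, -0.0757, 0.0473]
orientation: [0.738, 0.675, 0.0, -0.0]
contact_force: [-0.8, -1.6, 0.1]
gripper_width: 0.001
finger_force: 0.3
clock: 8.25
eef_pos: [0.4813, -0.0707, 0.0473]
orientation: [0.738, 0.675, -0.0, 0.0]
contact_force: [-0.8, -7.1, 2.6]
gripper_width: -0.002
finger_force: 3.2
```

View pics/c2.png

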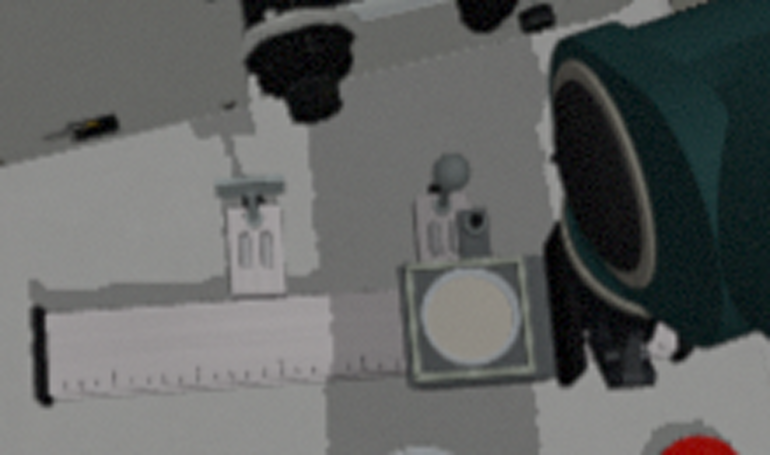

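The picture shows the tab being pushed, the pin at crop (477,220) just meeting the ball station's dowels, and the dish flat at (470,315). Before going farther left, I'll check the arm's clearance to the microscope parts.

```bash
python3 - <<'E'
from h import *
s=load('pics/top0.npz'); sc=load('pics/scene0.npz')
for z in(.05,.15,.25,.35,.45): print(z,proj(s,[.481,-.074,z]).round(), proj(s,[.495,.1,z]).round())
def tri(p,q):
    d1,d2=ray(s,p),ray(sc,q); e1,e2=s['eye'],sc['eye']
    t=np.linalg.lstsq(np.c_[d1,-d2],e2-e1,rcond=None)[0]; a,b=e1+t[0]*d1,e2+t[1]*d2; return ((a+b)/2).round(3),np.linalg.norm(a-b).round(4)
print('knob',tri((316,178),(405,200)),'panel bottom right screw/corner',tri((299,190),(408,178)),'top right corner of panel',tri((288,57),(427,5)))
E
```

```text
0.05 [397. 239.] [312. 245.]
0.15 [407. 226.] [312. 233.]
0.25 [419. 210.] [311. 218.]
0.35 [435. 189.] [310. 198.]
0.45 [458. 160.] [308. 170.]
knob (array([0.633, 0.07 , 0.079]), np.float64(0.0134)) panel bottom right screw/corner (array([0.628, 0.097, 0.103]), np.float64(0.0625)) top right corner of panel (array([0.665, 0.104, 0.412]), np.float64(0.0146))
```

Clearance is fine: the microscope face is at x ≥ 0.62 and the hand axis at about 0.49. I'll go on through the ball notch gently.

```bash
python3 -m pendant '[[[0,0,0],[0.02,0,0],0],[[0,0,0],[0.02,0,0],0],[[0,0,0],[0.02,0,0],0],[[0,0,0],[0,0,0],0],[[0,0,0],[0,0,0],0],[[0,0,0],[0,0,0],0],[[0,0,0],[0,0,0],0],[[0,0,0],[0,0,0],0],[[0,0,0],[0,0,0],0],[[0,0,0],[0,0,0],0]]' 
python3 -m pendant '[[[0,0,0],[0.02,0,0],0],[[0,0,0],[0.02,0,0],0],[[0,0,0],[0.02,0,0],0],[[0,0,0],[0,0,0],0],[[0,0,0],[0,0,0],0],[[0,0,0],[0,0,0],0],[[0,0,0],[0,0,0],0],[[0,0,0],[0,0,0],0],[[0,0,0],[0,0,0],0],[[0,0,0],[0,0,0],0]]'
```

```text
clock: 9.25
eef_pos: [0.4816, -0.0668, 0.0473]
orientation: [0.737, 0.675, 0.0, -0.0]
contact_force: [-0.7, 0.3, 0.7]
gripper_width: 0.003
finger_force: 0.0
clock: 10.25
eef_pos: [0.4819, -0.0639, 0.0473]
orientation: [0.738, 0.675, -0.0, -0.0]
contact_force: [-0.7, -0.7, -0.3]
gripper_width: 0.003
finger_force: 0.0
```

```bash
python3 -m pendant '[[[0,0,0],[0.03,0,0],0],[[0,0,0],[0.03,0,0],0],[[0,0,0],[0.03,0,0],0],[[0,0,0],[0.03,0,0],0],[[0,0,0],[0.03,0,0],0],[[0,0,0],[0.03,0,0],0],[[0,0,0],[0.03,0,0],0],[[0,0,0],[0.03,0,0],0],[[0,0,0],[0.03,0,0],0],[[0,0,0],[0.03,0,0],0]]'
python3 -m pendant '[[[0,0,0],[0.04,0,0],0],[[0,0,0],[0.06,0,0],0],[[0,0,0],[0.08,0,0],0],[[0,0,0],[0.08,0,0],0],[[0,0,0],[0.08,0,0],0],[[0,0,0],[0.08,0,0],0],[[0,0,0],[0.08,0,0],0],[[0,0,0],[0.08,0,0],0],[[0,0,0],[0.08,0,0],0],[[0,0,0],[0.08,0,0],0]]' 
python3 -m pendant '[[[0,0,0],[0.08,0,0],0],[[0,0,0],[0.08,0,0],0],[[0,0,0],[0.08,0,0],0],[[0,0,0],[0.08,0,0],0],[[0,0,0],[0.08,0,0],0],[[0,0,0],[0.06,0,0],0],[[0,0,0],[0.06,0,0],0],[[0,0,0],[0.06,0,0],0],[[0,0,0],[0.04,0,0],0],[[0,0,0],[0.04,0,0],0]]'
python3 - <<'E'
from h import *
s=snap('top','pics/top3.png'); a=s["pixels"][150:280,230:450,::-1]
cv2.imwrite('pics/c3.png',cv2.resize(a,(770,455),interpolation=2))
E
```

```text
clock: 11.25
eef_pos: [0.4833, -0.0486, 0.0473]
orientation: [0.737, 0.675, 0.0, -0.0]
contact_force: [-0.3, 0.0, 0.3]
gripper_width: -0.0
finger_force: 0.0
clock: 12.25
eef_pos: [0.4865, -0.0117, 0.0473]
orientation: [0.738, 0.675, -0.0, -0.0]
contact_force: [-0.8, -0.9, 0.6]
gripper_width: 0.006
finger_force: 0.4
clock: 13.25
eef_pos: [0.4894, 0.0209, 0.0473]
orientation: [0.738, 0.675, 0.0, -0.0]
contact_force: [0.2, -1.0, -0.1]
gripper_width: -0.001
finger_force: 0.3
```

View pics/c3.png

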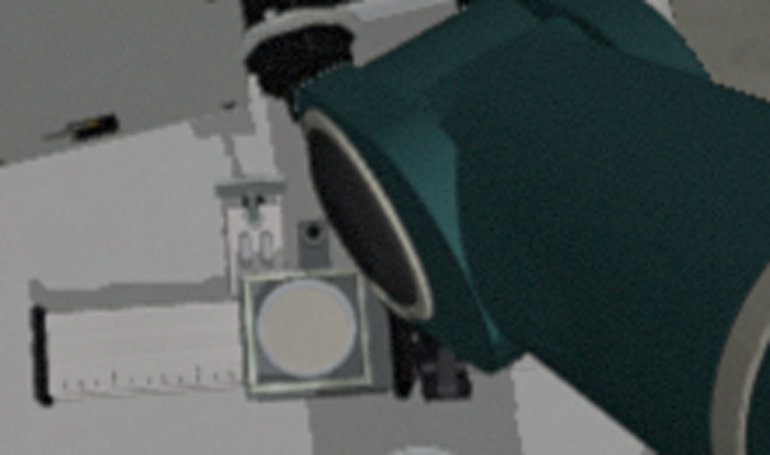

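The carriage is past the ball station. The pin at crop (311,232) is about 33 mm short of the plate notch at (255,247), which agrees with the ball-notch calibration. The dish is still seated. Snap is expected with the TCP at y ≈ 0.047–0.050.

```bash
python3 -m pendant '[[[0,0,0],[0.04,0,0],0],[[0,0,0],[0.04,0,0],0],[[0,0,0],[0.04,0,0],0],[[0,0,0],[0.04,0,0],0],[[0,0,0],[0.04,0,0],0],[[0,0,0],[0.04,0,0],0],[[0,0,0],[0.04,0,0],0],[[0,0,0],[0.04,0,0],0],[[0,0,0],[0.04,0,0],0],[[0,0,0],[0.04,0,0],0]]'
python3 -m pendant '[[[0,0,0],[0.02,0,0],0],[[0,0,0],[0.02,0,0],0],[[0,0,0],[0.02,0,0],0],[[0,0,0],[0.02,0,0],0],[[0,0,0],[0,0,0],0],[[0,0,0],[0,0,0],0],[[0,0,0],[0,0,0],0],[[0,0,0],[0,0,0],0],[[0,0,0],[0,0,0],0],[[0,0,0],[0,0,0],0]]'
```

```text
clock: 14.3
eef_pos: [0.4911, 0.0409, 0.0473]
orientation: [0.738, 0.675, -0.0, -0.0]
contact_force: [-1.6, -0.9, 0.1]
gripper_width: 0.003
finger_force: 0.3
clock: 15.3
eef_pos: [0.4915, 0.0446, 0.0473]
orientation: [0.738, 0.675, -0.0, -0.0]
contact_force: [-1.9, -4.2, 1.4]
gripper_width: 0.002
finger_force: 1.8
```

```bash
python3 -m pendant '[[[0,0,0],[0.02,0,0],0],[[0,0,0],[0.02,0,0],0],[[0,0,0],[0,0,0],0],[[0,0,0],[0,0,0],0],[[0,0,0],[0,0,0],0],[[0,0,0],[0,0,0],0],[[0,0,0],[0,0,0],0],[[0,0,0],[0,0,0],0],[[0,0,0],[0,0,0],0],[[0,0,0],[0,0,0],0]]'
python3 -m pendant '[[[0,0,0],[0.02,0,0],0],[[0,0,0],[0,0,0],0],[[0,0,0],[0,0,0],0],[[0,0,0],[0,0,0],0],[[0,0,0],[0,0,0],0],[[0,0,0],[0,0,0],0],[[0,0,0],[0,0,0],0],[[0,0,0],[0,0,0],0],[[0,0,0],[0,0,0],0],[[0,0,0],[0,0,0],0]]'
```

```text
clock: 16.3
eef_pos: [0.4915, 0.0461, 0.0473]
orientation: [0.738, 0.675, -0.0, 0.0]
contact_force: [-1.6, -6.5, 3.0]
gripper_width: -0.005
finger_force: 3.5
clock: 17.3
eef_pos: [0.4917, 0.0474, 0.0473]
orientation: [0.738, 0.675, -0.0, 0.0]
contact_force: [-1.3, -5.1, 2.3]
gripper_width: 0.002
finger_force: 2.5
```

Force has peaked and is fading, so I'll take one more step.

```bash
python3 -m pendant '[[[0,0,0],[0.02,0,0],0],[[0,0,0],[0,0,0],0],[[0,0,0],[0,0,0],0],[[0,0,0],[0,0,0],0],[[0,0,0],[0,0,0],0],[[0,0,0],[0,0,0],0],[[0,0,0],[0,0,0],0],[[0,0,0],[0,0,0],0],[[0,0,0],[0,0,0],0],[[0,0,0],[0,0,0],0]]'
```

```text
clock: 18.3
eef_pos: [0.4919, 0.0487, 0.0473]
orientation: [0.738, 0.675, 0.0, -0.0]
contact_force: [-0.4, -1.3, -0.4]
gripper_width: 0.001
finger_force: 0.5
```

```bash
python3 -m pendant '[[[0,0,0],[0.015,0,0],0],[[0,0,0],[0,0,0],0],[[0,0,0],[0,0,0],0],[[0,0,0],[0,0,0],0],[[0,0,0],[0,0,0],0],[[0,0,0],[0,0,0],0],[[0,0,0],[0,0,0],0],[[0,0,0],[0,0,0],0],[[0,0,0],[0,0,0],0],[[0,0,0],[0,0,0],0]]'
```

```text
clock: 19.3
eef_pos: [0.4919, 0.0495, 0.0473]
orientation: [0.738, 0.675, 0.0, -0.0]
contact_force: [-0.9, -1.2, -1.6]
gripper_width: -0.005
finger_force: 0.5
```

```bash
python3 -m pendant '[[[0,0,0],[0.015,0,0],0],[[0,0,0],[0,0,0],0],[[0,0,0],[0,0,0],0],[[0,0,0],[0,0,0],0],[[0,0,0],[0,0,0],0],[[0,0,0],[0,0,0],0],[[0,0,0],[0,0,0],0],[[0,0,0],[0,0,0],0],[[0,0,0],[0,0,0],0],[[0,0,0],[0,0,0],0]]'
```

```text
clock: 20.3
eef_pos: [0.492, 0.0502, 0.0473]
orientation: [0.738, 0.675, 0.0, -0.0]
contact_force: [-0.3, -0.1, -0.6]
gripper_width: 0.003
finger_force: 0.0
```

Contact is lost, so the carriage has sprung ahead. I'll back off, lift, and look.

```bash
python3 -m pendant '[[[0,0,0],[-0.2,0,0],0],[[0,0,0],[-0.4,0,0],0],[[0,0,0],[-0.4,0,0],0],[[0,0,0],[0,0,-0.5],0],[[0,0,0],[0,0,-0.6],0],[[0,0,0],[-0.5,0,-0.6],0],[[0,0,0],[-1,0,-0.6],0],[[0,0,0],[-1,0,-0.6],0],[[0,0,0],[-1,0,0],0],[[0,0,0],[0,0,0],0]]'
python3 - <<'E'
from h import *
s=snap('top','pics/top4.png'); a=s["pixels"][150:280,230:450,::-1]
cv2.imwrite('pics/c4.png',cv2.resize(a,(770,455),interpolation=2))
E
```

```text
clock: 21.3
eef_pos: [0.472, -0.167, 0.1842]
orientation: [0.74, 0.672, -0.001, 0.001]
contact_force: [0.2, 1.3, -1.7]
gripper_width: -0.0
finger_force: 0.0
```

View pics/c4.png

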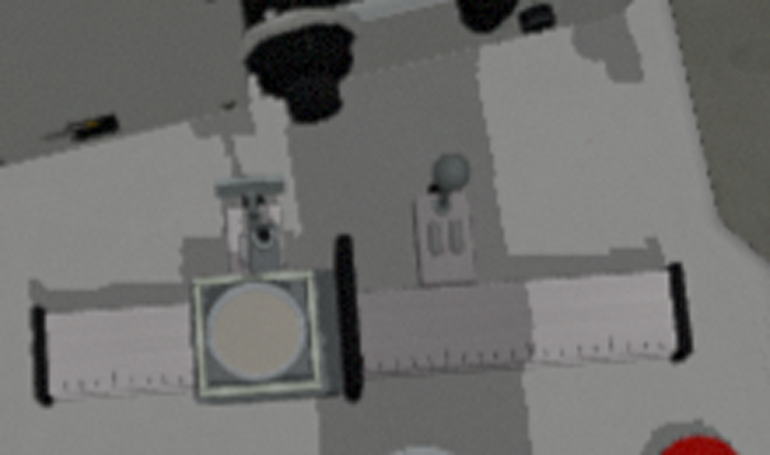

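```bash
python3 - <<'E'
from h import *
ax=np.array([.0845,.9964,0])
ims={k:load(f'pics/top{k}.npz') for k in(0,2,3,4)}
pos={}
for k,s in ims.items():
    g=s['pixels'].astype(int); m=((g[:,:,0]-g[:,:,2])>12)&(g.min(2)>60); m[:200]=0;m[275:]=0;m[:,:230]=0;m[:,420:]=0
    n,l,st,ce=cv2.connectedComponentsWithStats(m.astype(np.uint8)); i=1+np.argmax(st[1:,4])
    p=at_z(s,ce[i],.046); pos[k]=p@ax; print(k,st[i],ce[i].round(2),p.round(4))
t=lambda y:np.array([.4809+(y+.0757)*.0848,y,0])@ax
k=(pos[2]-t(-.0757),pos[3]-t(.0209)); print('offset dish-tcp',k,'final tcp-equivalent along rail',pos[4]-np.mean(k),'snap at',t(.0498), 'travel',pos[4]-pos[0])
E
```

```text
0 [391 231   3   3   4] [391.75 232.  ] [ 0.498 -0.067  0.046]
2 [368 231   5   4   7] [369.71 232.71] [ 0.5035 -0.0214  0.046 ]
3 [322 235   7   9  22] [324.09 239.  ] [0.5047 0.0742 0.046 ]
4 [310 237   3   3   5] [311.2 237.8] [0.5112 0.1001 0.046 ]
offset dish-tcp (np.float64(0.05597206421833548), np.float64(0.05441337551123953)) final tcp-equivalent along rail 0.08777916093839873 snap at 0.0911560528 travel 0.1676258570839547
```

Segmentation was too sparse. I'll use template matching of the dish and pocket patch instead.

```bash
python3 - <<'E'
from h import *
ax=np.array([.0845,.9964,0])
ims={k:load(f'pics/top{k}.npz') for k in(0,2,3,4)}
U=4
up=lambda s:cv2.GaussianBlur(cv2.resize(cv2.cvtColor(s['pixels'],cv2.COLOR_RGB2GRAY),None,fx=U,fy=U,interpolation=cv2.INTER_CUBIC),(0,0),4)
# dish circle centre seen in top4 crop (255,331) of a 3.5x crop from (230,150)
t0=np.array([230+255/3.5,150+331/3.5]); h=17
T=up(ims[4]); c=(t0*U).astype(int); tp=T[c[1]-h*U:c[1]+h*U,c[0]-h*U:c[0]+h*U]
pos={}
for k,s in ims.items():
    r=cv2.matchTemplate(up(s)[195*U:280*U,230*U:420*U],tp,cv2.TM_CCOEFF_NORMED); _,v,_,q=cv2.minMaxLoc(r)
    px=np.array([q[0]/U+230+h,q[1]/U+195+h]); p=at_z(s,px,.045); pos[k]=p@ax; print(k,round(v,3),px,p.round(4))
t=lambda y:np.array([.4809+(y+.0757)*.0848,y,0])@ax
k=(pos[2]-t(-.0757),pos[3]-t(.0209)); print('offset',k,'final tcp-eq',pos[4]-np.mean(k),'snap at',t(.0498),'travel',pos[4]-pos[0])
E
```

```text
0 0.888 [386.25 238.5 ] [ 0.4863 -0.0533  0.045 ]
2 0.898 [363.75 240.  ] [ 0.4903 -0.0066  0.045 ]
3 0.877 [317.   243.25] [0.4982 0.09   0.045 ]
4 1.0 [302.75 244.5 ] [0.5001 0.1195 0.045 ]
offset (np.float64(0.06962811981858669), np.float64(0.06962815446774814)) final tcp-eq 0.09164990739351604 snap at 0.0911560528 travel 0.17326505387371355
```

The estimates disagree. The TCP-equivalent of the carriage is only about 0.5–2 mm past the crest, so it may be resting just short of the notch. I'll take a closer look at the pin and dowels.

```bash
python3 - <<'E'
from h import *
s=snap('scene','pics/scene4.png'); t=load('pics/top4.npz')
b=s["pixels"][170:250,320:400,::-1]; a=t["pixels"][190:240,280:330,::-1]
cv2.imwrite('pics/c5.png',np.hstack([cv2.resize(a,(400,400),interpolation=2),cv2.resize(b,(400,400),interpolation=2)]))
E
```

```text
(no output)
```

View pics/c5.png

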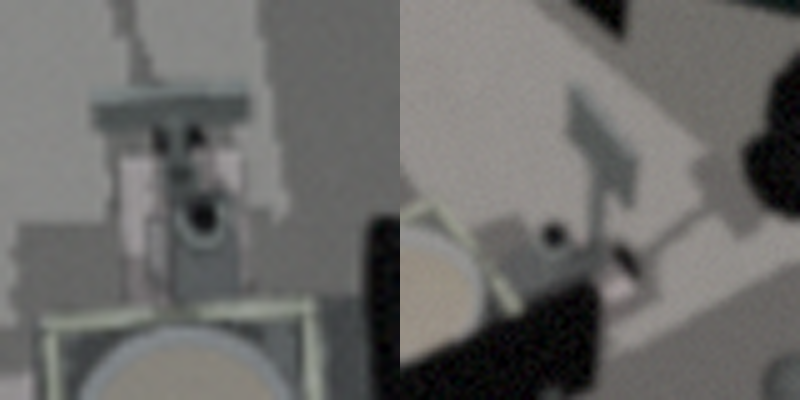

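```bash
python3 - <<'E'
from h import *
ax=np.array([.0845,.9964,0]); s=load('pics/top4.npz'); sc=load('pics/scene4.npz')
d1,d2=ray(s,(305.6,216.9)),ray(sc,(350.6,217)); e1,e2=s['eye'],sc['eye']
t=np.linalg.lstsq(np.c_[d1,-d2],e2-e1,rcond=None)[0]; a,b=e1+t[0]*d1,e2+t[1]*d2
print('pin',a,b,a@ax,b@ax)
for z in(.03,.045,.06): p=at_z(s,(305.6,216.9),z);q=at_z(sc,(350.6,217),z);print(z,p,p@ax,q,q@ax)
for k,(u,v) in dict(d1=(269,150),d2=(293,148)).items(): p=at_z(s,(225+u/3.6,180+v/3.6),.022);print(k,p,p@ax)
E
```

```text
pin [0.55450209 0.10515969 0.05609715] [0.55426355 0.10523718 0.0560263 ] 0.15163654262857626 0.15169359744317887
0.03 [0.56212606 0.10476671 0.03      ] 0.15188920330107847 [0.56745111 0.12203561 0.03      ] 0.16954590344091797
0.045 [0.55774399 0.10499259 0.045     ] 0.15174398017853263 [0.55985059 0.112354   0.045     ] 0.15925690349774935
0.06 [0.55336192 0.10521846 0.06      ] 0.15159875705598677 [0.55225007 0.10267239 0.06      ] 0.14896790355458076
d1 [0.55587623 0.11864191 0.022     ] 0.16518634511147318
d2 [0.55492216 0.10434668 0.022     ] 0.15086195829105312
```

The pin triangulates to 0.1517 along the rail. The first dowel is at 0.151 and the notch at 0.158, so the pin is balanced on the first dowel's crest and has not dropped in. I'll go back and push the last few millimetres.

```bash
python3 -m pendant '[[[0,0,0],[0,0,0],0],[[0,0,0],[0,0,0.3],0],[[0,0,0],[0,0,0.6],0],[[0,0,0],[0,0,0.6],0],[[0,0,0],[0,0,0.6],0],[[0,0,0],[0,0,0.6],0],[[0,0,0],[0,0,0],0],[[0,0,0],[0.3,0,0],0],[[0,0,0],[0.4,0,0],0],[[0,0,0],[0.4,0,0],0]]'
python3 - <<'E'
from h import *
o=status.observe(); M=R.from_quat(o['orientation']).as_matrix(); print(M[:,0],o['eef_pos'])
E
```

```text
clock: 22.4
eef_pos: [0.4789, -0.1038, 0.0502]
orientation: [0.737, 0.676, 0.0, 0.0]
contact_force: [0.5, 0.4, -0.7]
gripper_width: -0.001
finger_force: 0.0
[8.71406120e-02 9.96196020e-01 5.74896777e-05] [ 0.4789319  -0.10380548  0.05015834]
```

```bash
python3 -m pendant '[[[0,0,0],[0.35,0,0],0],[[0,0,0],[0.35,0,0],0],[[0,0,0],[0.35,0,0],0],[[0,0,0],[0.35,0,0],0],[[0,0,0],[0.35,0,0],0],[[0,0,0],[0.35,0,0],0],[[0,0,0],[0.35,0,0],0],[[0,0,0],[0.15,0,0],0],[[0,0,0],[0.1,0,0],0],[[0,0,0],[0,0,0],0]]'
```

```text
clock: 23.4
eef_pos: [0.4903, 0.0298, 0.0492]
orientation: [0.737, 0.676, 0.0, 0.0]
contact_force: [0.5, -0.6, 0.0]
gripper_width: -0.002
finger_force: 0.0
```

```bash
python3 -m pendant '[[[0,0,0],[0.06,0,0],0],[[0,0,0],[0.06,0,0],0],[[0,0,0],[0.06,0,0],0],[[0,0,0],[0.06,0,0],0],[[0,0,0],[0.06,0,0],0],[[0,0,0],[0.04,0,0],0],[[0,0,0],[0.02,0,0],0],[[0,0,0],[0.02,0,0],0],[[0,0,0],[0,0,0],0],[[0,0,0],[0,0,0],0]]'
python3 -m pendant '[[[0,0,0],[0.02,0,0],0],[[0,0,0],[0.02,0,0],0],[[0,0,0],[0,0,0],0],[[0,0,0],[0,0,0],0],[[0,0,0],[0,0,0],0],[[0,0,0],[0,0,0],0],[[0,0,0],[0,0,0],0],[[0,0,0],[0,0,0],0],[[0,0,0],[0,0,0],0],[[0,0,0],[0,0,0],0]]'
```

```text
clock: 24.4
eef_pos: [0.4918, 0.0484, 0.0487]
orientation: [0.738, 0.675, -0.0, -0.0]
contact_force: [-0.0, 0.2, 0.7]
gripper_width: -0.0
finger_force: 0.0
clock: 25.4
eef_pos: [0.492, 0.0505, 0.0487]
orientation: [0.738, 0.675, 0.0, -0.0]
contact_force: [-0.5, 0.5, -0.5]
gripper_width: -0.002
finger_force: 0.0
```

```bash
python3 -m pendant '[[[0,0,0],[0.01,0,0],0],[[0,0,0],[0.01,0,0],0],[[0,0,0],[0,0,0],0],[[0,0,0],[0,0,0],0],[[0,0,0],[0,0,0],0],[[0,0,0],[0,0,0],0],[[0,0,0],[0,0,0],0],[[0,0,0],[0,0,0],0],[[0,0,0],[0,0,0],0],[[0,0,0],[0,0,0],0]]'
cat > m.py <<'E'
from h import *
import sys
ax=np.array([.0845,.9964,0]); U=4
up=lambda s:cv2.GaussianBlur(cv2.resize(cv2.cvtColor(np.array(s['pixels']),cv2.COLOR_RGB2GRAY),None,fx=U,fy=U,interpolation=cv2.INTER_CUBIC),(0,0),2)
r=load('pics/top4.npz'); s=snap('top',sys.argv[1])
for n,c,h,z in(('dish',(302.8,244.5),15,.045),('pin',(305.6,216.9),4,.056),('pocketcorner',(286,231),5,.042)):
    c=(np.array(c)*U).astype(int); h*=U; tp=up(r)[c[1]-h:c[1]+h,c[0]-h:c[0]+h]; w=h+10*U
    m=cv2.matchTemplate(up(s)[c[1]-w:c[1]+w,c[0]-w:c[0]+w],tp,cv2.TM_CCOEFF_NORMED); _,v,_,q=cv2.minMaxLoc(m)
    d=(np.array(q)-10*U)
    print(n,round(v,3),'px shift',d/U,'mm along',1e3*(at_z(s,(c+d)/U,z)-at_z(s,c/U,z))@ax)
E
python3 m.py pics/top5.png
```

```text
clock: 26.4
eef_pos: [0.4921, 0.0514, 0.0487]
orientation: [0.738, 0.675, 0.0, -0.0]
contact_force: [1.1, 0.3, 0.1]
gripper_width: 0.003
finger_force: 0.0
dish 0.965 px shift [-3.25  0.25] mm along 6.716924682329966
pin 0.516 px shift [ 0.5  -2.25] mm along -1.331948439536483
pocketcorner 0.945 px shift [-3.25  0.25] mm along 6.783483221973337
```

The carriage has since dropped in: dish and pocket both moved 6.7 mm, so the pin is at 0.1584 against the notch at 0.158. I'll retract, verify and hand in.

```bash
python3 -m pendant '[[[0,0,0],[-0.2,0,0],0],[[0,0,0],[-0.4,0,0],0],[[0,0,0],[-0.4,0,0],0],[[0,0,0],[-0.4,0,-0.4],0],[[0,0,0],[-0.6,0,-0.6],0],[[0,0,0],[-0.8,0,-0.6],0],[[0,0,0],[-0.8,0,-0.6],0],[[0,0,0],[-0.8,0,-0.4],0],[[0,0,0],[-0.3,0,0],0],[[0,0,0],[0,0,0],0]]'
python3 -m pendant '[[[0,0,0],[0,0,0],0],[[0,0,0],[0,0,0],0],[[0,0,0],[0,0,0],0],[[0,0,0],[0,0,0],0],[[0,0,0],[0,0,0],0],[[0,0,0],[0,0,0],0],[[0,0,0],[0,0,0],0],[[0,0,0],[0,0,0],0],[[0,0,0],[0,0,0],0],[[0,0,0],[0,0,0],0]]'
python3 m.py pics/top6.png
python3 - <<'E'
from h import *
s=load('pics/top6.npz'); a=s["pixels"][190:270,225:345,::-1]
cv2.imwrite('pics/c6.png',cv2.resize(a,(780,520),interpolation=2))
E
```

```text
clock: 27.45
eef_pos: [0.4707, -0.1855, 0.1788]
orientation: [0.739, 0.674, -0.0, 0.0]
contact_force: [-0.1, -0.4, 0.6]
gripper_width: 0.002
finger_force: 0.0
clock: 28.45
eef_pos: [0.4714, -0.1827, 0.1787]
orientation: [0.738, 0.675, -0.0, -0.0]
contact_force: [0.0, 0.1, -1.2]
gripper_width: -0.001
finger_force: 0.0
dish 0.983 px shift [-3.25  0.25] mm along 6.716924682329966
pin 0.918 px shift [-3.   0.5] mm along 6.249672714291647
pocketcorner 0.94 px shift [-3.25  0.25] mm along 6.783483221973337
```

View pics/c6.png

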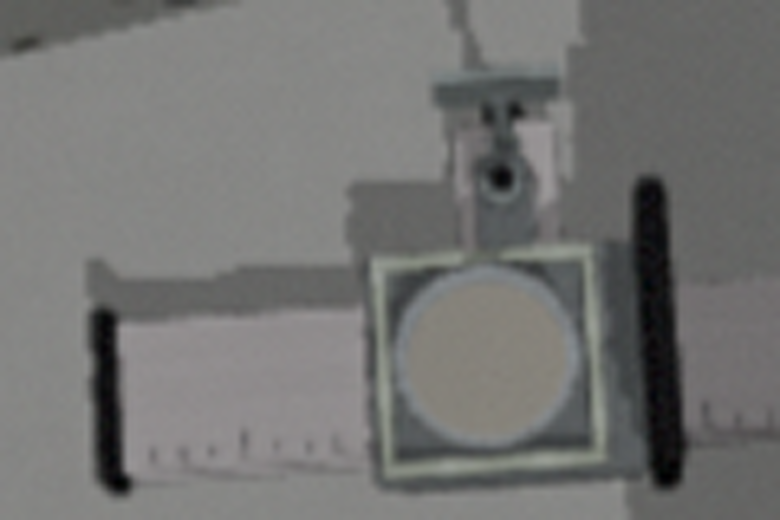

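The pin at crop (500,178) is centred between the plate station's dowels. The dish lies flat in its pocket at (488,356), and the hand is clear.

```bash
python3 -c "from station import job; print(job.sign_off())"
```

```text
the job is handed in; nothing more can be done
None
```

The carriage's pin rests in the plate station's notch (within about 1 mm in the last pictures), with the dish lying in its pocket and the hand clear; I handed the job in at about 28 s, and no verdict was shown.

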